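# Draw the deep tray bolt with the hooked rod

## Task

Take the hooked rod from its rest, reach it in under the clear upper tray, hook the red bolt's tab from behind and draw it towards the open front until you feel it come up firmly against its stop: it slides lightly, then stiffly over its last stretch, then stops dead, and there you keep a firm pull of about 15 N on it for half a second. Never load it with more than 25 N, move the bolt only with the rod, and do not knock the tower, and leave the black bolt and everything else where it is. Then lay the rod gently back in both notches of its rest the way it lay, and let go.

Things in the scene. Friction and masses are not known exactly. Their poses are not given: they have to be found in the camera images.
- rod_grip (a point): Centre (half-way up) of the rod's beech handle, a square bar 120 mm long, 24 mm wide and high; x runs along the rod to the hook, z up as it lies. An 8 mm aluminium rod runs on the handle's axis from its front end (60 mm ahead) to the hook, 165 mm ahead. 140 to 220 g in all, balancing 5 to 20 mm ahead of this point. Lies loose in the rest, this point 70 mm above the table.
- hook (a point): Middle of the lower part of the hook: an aluminium plate 5 mm thick along the rod, 16 mm wide, hanging 30 mm down from the rod's front end; this point is 165 mm ahead of and 23 mm below the handle's centre, and the plate's lower edge 11 mm below it. Same axes as the rod.
- rest: Fixed plywood rest; origin on the table below the handle's centre when the rod lies in it, x towards the hook end. The handle lies in a notch 30 mm wide, 42 mm behind the origin, floor 58 mm up; the rod in a notch 14 mm wide, 90 mm ahead of the origin, floor 66 mm up. Each notch is in a post 10 mm thick, 50 mm wide, flared above, 86 mm high at most. Between the posts the handle is free at both sides.
- tower: Fixed tower of clear trays, 240 (x) x 200 mm (y), origin on the table under its centre, -x its open front. Grey deck, top 40 mm up. Above it clear side walls at y = +-98 mm, x = -35 to 110 mm; front and back open. The clear tray above covers x = -45 to 120 mm, underside 165 mm, rim 215 mm up (another stands on its back part, to 303 mm).
- red_unit: Bolt with the red tab: fixed rail 170 mm long (x), 34 mm wide, on the deck along the tower's x axis, 50 mm to either side of the tower's middle. Origin at the centre of the rail's underside, 40 mm above the table; -x is towards the open front. Bar top (22 mm wide) 16 mm above this origin. A red keeper block, 14 x 34 x 16 mm, marks the rail's front end.
- red_head: The red bolt's upright red tab; origin at its centre; 6 mm thick (x), 28 mm wide (y), 22 mm high, on the bolt's bar: edges 56 and 78 mm above the table. Starts at x = -11 to 27 mm in the red unit's frame, slides to -x. 17 to 41 mm left to go, never marked: 4 N drag, then 10 N over the last 6 mm (nose in its keeper), then a rigid stop: fully home. Stays where left.
- black_head: Centre of the black tab of the black bolt, same shape and size, on the tower's other side, 100 mm beside the red one; must stay where it is.
- tank: Red plastic tank model, 95 x 64 x 38 mm, on the table; origin under its centre.
- knight: Beech chess knight, 30 mm base, 63 mm high, in the clear tray above the bolts, towards the back; origin under its centre.
- bridge: Grey resin stone bridge, 90 x 30 x 47 mm, in the clear tray above the bolts, towards the back; origin under its centre.
- hexkey: Aluminium hex key, 90 x 30 mm, 6 mm thick, lying on the table; origin under the middle of its long arm.
- coaster: Round green ceramic coaster, 92 mm across, 8 mm thick, on the table; origin under its centre.
- parts_tray: Loose empty clear tray, 130 x 100 x 40 mm, on the table; origin under its centre.
- rod: The hooked rod itself; its origin and axes are those of the handle's centre point (see there).
- black_unit: Bolt with the black tab and black keeper block, built like the red one; origin at the centre of its rail's underside.
Mind the look-alikes: they are no part of the job. Leave any green look-alike of the rod alone.

How it is judged:
By the outcome, as a careful person would: the job done as asked, in the order asked, and still so for the second after the job is handed in, with the robot touching nothing.
It also fails if it takes over 70 s, if anything falls off the work surface, if the arm or the gripper's body presses on something with over 40 N, if the wrist force passes 120 N, or if a joint passes its speed limit or range.

## Robot

A 6-joint arm with a two-finger parallel gripper is mounted at the origin on the work surface. World frame = base frame: x ahead of the robot, y to its left, z up, the work surface at z = 0. Lengths are in m, angles in degrees, forces in N, time in s.
With the tool pointing down it reaches from about 0.25 to 0.8 m from the base axis. Payload 8.5 kg.
Tool frame: the origin (TCP) lies midway between the tips of the shut fingers; the grasp point (between the pads) lies 19 mm behind it; x points along the fingers, y is the direction in which the jaws open and shut, and the axes are right-handed (so a half turn about x gives the same grasp; the last joint's range is limited). The gripper opens to 85 mm and grips with 20 to 120 N. Pads are 22 mm wide; open, the fingers measure 114 mm over their backs; the gripper's body (76 mm by 85 mm) begins 54 mm behind the grasp point. The pads swing forward as they close: fully open they stand 13 mm farther back than shut.
Start: joints at [-69.271, 13.648, -0.773, 75.585, 0, 90], TCP at [0.186, -0.491, 0.231] pointing down, gripper open.
Joint ranges: [-152.45, 152.45], [-59.26, 108.67], [-65.41, 83.53], [-104.44, 129.93], [-82.83, 76.93], [-180, 180]. Speed limits (degrees/s): [127.2, 127.2, 159.86, 180, 180, 180].

## Interface

Orientations are given as [roll, pitch, yaw] about the fixed x, y, z axes, in that order (R = Rz(yaw) Ry(pitch) Rx(roll)).
In Python, from bench import status, cams, env gives the robot as it stands.
- The arm moves only by the shell command python3 -m inch 'ROWS' [FORCE]. ROWS is JSON, a list of rows, each a list of 3 entries, a list of its own where there are three numbers: the shift along the tool's x, y, z in m, then the turn about the tool's x in rad, then the gripper command: -1 is fully open, 1 is shut, values between are in proportion. A call has 1 to 12 rows; each row is the pose to reach, as a shift and turn from the pose commanded when the call began, along the tool's axes at that moment; what a row does not reach only later rows make up. A row lasts 1/8 s, in which the tool goes at most 62.5 mm and 10.7 degrees, less where a joint would pass 70% of its speed; a pose out of reach is approached as far as the arm can. A call with a gripper value outside its range is refused whole. The fingers move at their own pace and stop on an object; FORCE is the grip in N (left out, the last holds). Time passes only in rows, so rows that repeat a pose let the fingers close. It gives the time, the measured TCP pose, the force and the opening at its end, in the units of the state.
- status.observe(): the state, without advancing time (a new reading comes with each control period).
- cams.read_camera(name): name is "scene" or "side" or "wrist"; returns a dict with "pixels" (420x560x3 uint8, red, green, blue), "intrinsics" (3x3 intrinsics, pixels), "R" (3x3) and "t" (3): a world point X has camera coordinates R X + t. Camera axes: x right, y down, z forward; pixel columns grow to the right and rows downward; lengths in m; the calibration is good to about 2 mm. A picture is of the moment at which its call begins. There is no depth.
- env.sign_off(): hands the job in, once; it reports no verdict.
Trained networks look in the newest picture that a camera, given by its name, has taken for a name from the list of things; names that differ only in an ending like _2 or _b are one class to them, and where a whole thing is asked for, a point or a joint stands for the part that bears it (a point fixed in the world has none). Each returns a list of dicts, best first, with "confidence" (0 to 1); they miss things now and then, are a little off and sometimes report something else, mostly with a low value. They report only what shows in the picture. A call takes as long as a camera call. They do not tell look-alikes from the thing itself.
- cams.find_in(name, camera): "xyz" ([x, y, z] in m, in world coordinates, good to about 4 mm: the middle of the surface that is visible of it).
The state is a dict: "t": time; "joints": joint angles; "joint_velocities": joint speeds; "effort": joint torques, N m; "tcp_pos": TCP position; "tcp_rot": TCP orientation; "contact_force": force on the tool from outside, world axes, zero at the start; "moment": the same for the moment, N m; "grip_width": finger opening in m.
Only numpy, scipy, OpenCV 4.12 (cv2) and the standard library are available. Lean on these libraries where they do the work, as an engineer would, in place of code of your own. Each camera call takes 0.05 s, during which the arm holds its last target.

## Working session

There is one attempt and no reset: what is moved stays moved. The work goes in short steps, Python scripts to look and compute and a shell command to move; the robot and the scene stay as the last step left them, time stands still between calls to the robot, and variables do not carry over. Pictures are saved under pics/ and viewed, and the job is handed in when it is done.

```bash
ls; mkdir -p pics; python3 - <<'E'
from bench import status, cams, env
import cv2
print(status.observe())
for c in ["scene","side","wrist"]:
    r=cams.read_camera(c)
    cv2.imwrite(f"pics/{c}0.png",r["pixels"][:,:,::-1])
    print(c,r["intrinsics"].tolist(),r["R"].round(3).tolist(),r["t"].round(3).tolist())
    for n in ["rod_grip","hook","rest","tower","red_unit","red_head","black_head","rod","black_unit","parts_tray"]:
        print(n,[(round(d["confidence"],2),[round(v,3) for v in d["xyz"]]) for d in cams.find_in(n,c)])
E
```

```text
pics
{'t': 0.0, 'joints': array([-6.92702581e+01,  1.36818625e+01, -8.17049836e-01,  7.55826372e+01,
       -5.09815471e-04,  9.00003503e+01]), 'joint_velocities': array([ 0.08508729, -0.02205348,  0.0591004 , -0.09235123, -0.03724259,
       -0.00674726]), 'effort': array([-2.74154787e-03, -5.38778007e+01,  3.46439123e+01,  1.84092193e-02,
       -2.23800989e-04, -1.42330998e-05]), 'tcp_pos': array([ 0.18568386, -0.49063541,  0.23066859]), 'tcp_rot': array([-89.64146414,  89.91844885, 111.08792783]), 'contact_force': array([ 0.08060413, -0.014826  , -0.21354242]), 'moment': array([-0.03229731,  0.02911566,  0.01343377]), 'grip_width': 0.08553795940749502}
scene [[510.4687366347869, 0.0, 272.4991896779861], [0.0, 510.4687366347869, 216.14673148542042], [0.0, 0.0, 1.0]] [[-0.793, 0.609, 0.014], [0.538, 0.71, -0.454], [-0.286, -0.352, -0.891]] [0.365, -0.303, 1.547]
rod_grip [(0.94, [0.264, -0.239, 0.014]), (0.75, [0.51, -0.277, 0.078])]
hook [(0.95, [0.509, -0.279, 0.076]), (0.89, [0.264, -0.239, 0.017])]
rest [(0.96, [0.526, -0.277, 0.007])]
tower [(0.89, [0.74, 0.109, 0.195])]
red_u
[... 609 characters left out ...]
.166])]
red_unit [(0.86, [0.668, 0.039, 0.055])]
red_head [(0.65, [0.615, 0.44, 0.001]), (0.6, [0.709, 0.033, 0.068])]
black_head [(0.36, [0.767, 0.142, 0.211])]
rod [(0.72, [0.503, -0.278, 0.074]), (0.7, [0.261, -0.232, 0.027])]
black_unit [(0.77, [0.648, 0.131, 0.052])]
parts_tray [(0.82, [0.616, 0.441, 0.004])]
wrist [[311.92974858755076, 0.0, 275.775665269352], [0.0, 311.92974858755076, 209.95567281146987], [0.0, 0.0, 1.0]] [[0.355, -0.935, 0.001], [-0.893, -0.338, 0.297], [-0.277, -0.106, -0.955]] [-0.525, -0.038, 0.379]
rod_grip [(0.6, [0.261, -0.253, 0.023])]
hook [(0.89, [0.265, -0.247, 0.019])]
rest []
tower []
red_unit []
red_head []
black_head []
rod []
black_unit []
parts_tray []
```

View pics/scene0.png

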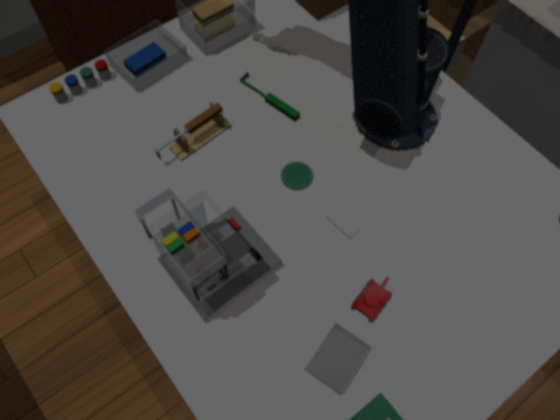

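View pics/side0.png

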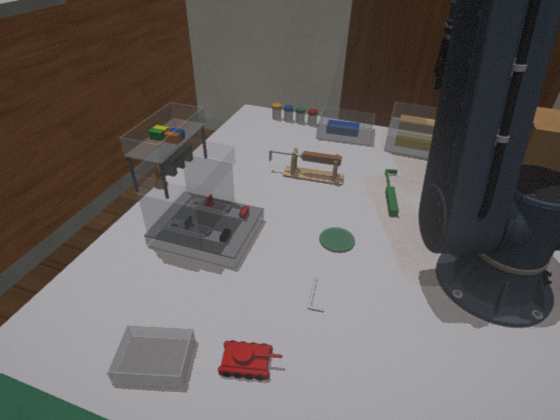

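View pics/wrist0.png

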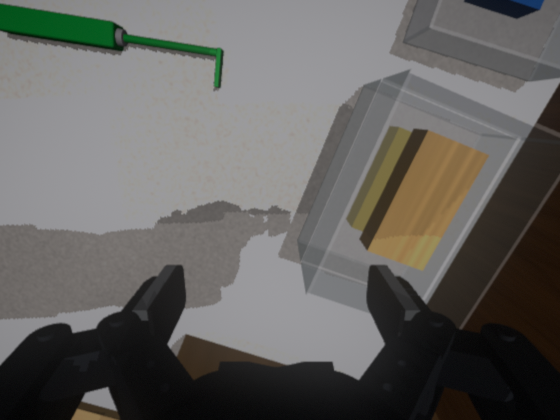

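Two rod candidates: the brown-handled one in the plywood rest (scene ~203,120; side ~320,158) and a green one lying on the table (scene ~283,105). The brown one in the rest fits. I'll confirm it in crops and measure.

```bash
python3 - <<'E'
import cv2,numpy as np
a=cv2.imread("pics/scene0.png");b=cv2.imread("pics/side0.png")
def crop(im,x,y,w,h,s,n):
    c=cv2.resize(im[y:y+h,x:x+w],None,fx=s,fy=s,interpolation=cv2.INTER_CUBIC)
    c=np.clip(255*(c/255.)**0.6,0,255).astype('uint8')
    for i in range(0,w,20): cv2.putText(c,str(x+i),(i*s,10),0,0.35,(0,255,255)); cv2.line(c,(i*s,12),(i*s,18),(0,255,255))
    for i in range(0,h,20): cv2.putText(c,str(y+i),(0,i*s+4),0,0.35,(0,255,255)); cv2.line(c,(24,i*s),(30,i*s),(0,255,255))
    cv2.imwrite("pics/"+n,c)
crop(a,145,90,100,75,8,"c1.png");crop(b,260,135,100,60,8,"c2.png")
crop(a,130,180,160,140,5,"c3.png") if 0 else crop(a,130,185,155,118,5,"c3.png")
crop(b,120,95,155,118,5,"c4a.png") if 0 else crop(b,125,100,150,118,5,"c4a.png")
crop(b,140,180,132,85,6,"c4.png")
E
```

```text
(no output)
```

View pics/c1.png

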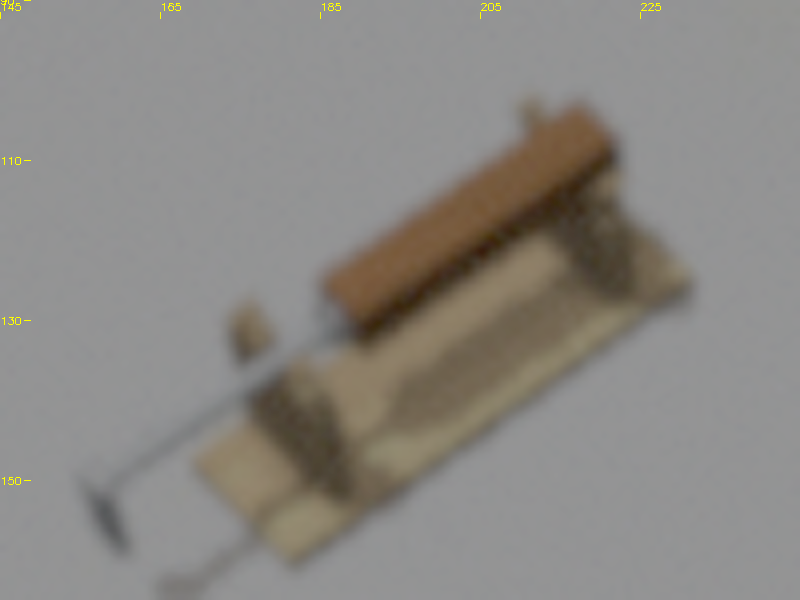

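View pics/c2.png

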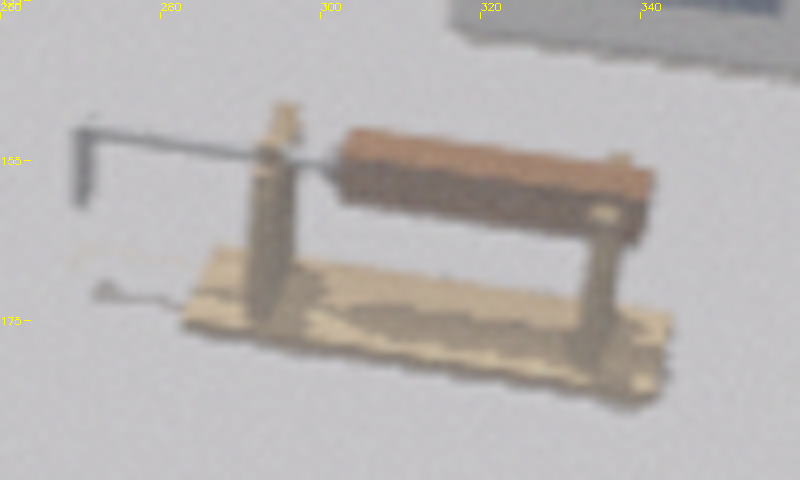

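View pics/c3.png

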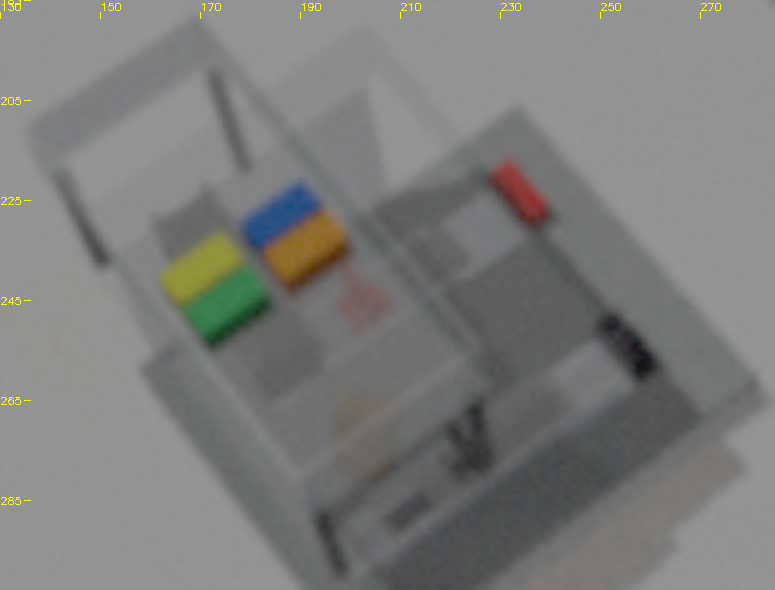

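View pics/c4.png

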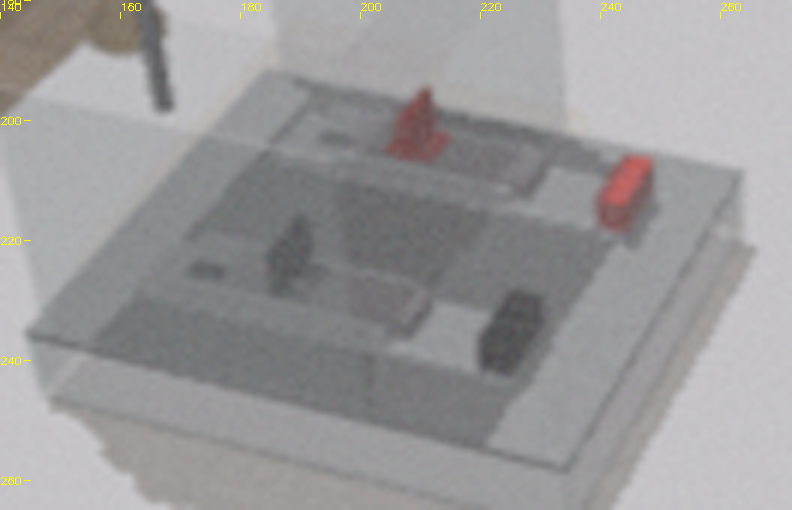

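Confirmed: in both views the brown handle lies in the plywood rest, with its hook at scene (158,155) and side (270,155). The red tab in the side view is at (209,200) and the red keeper at (245,212). The black tab is at (187,222). Next I'll fit poses to the marked points.

```bash
cat > h.py <<'E'
import numpy as np, pickle
from scipy.optimize import least_squares
def proj(C,X):
    c=np.asarray(X)@C["R"].T+C["t"]; p=c@np.asarray(C["intrinsics"]).T; return p[:,:2]/p[:,2:]
def fit(obs,x0):
    # obs: list (cam, local xyz, pixel)
    def tr(q,L):
        c,s=np.cos(q[2]),np.sin(q[2]); return np.array([q[0]+c*L[0]-s*L[1],q[1]+s*L[0]+c*L[1],L[2]])
    f=lambda q: np.concatenate([proj(C,[tr(q,L)])[0]-p for C,L,p in obs])
    r=least_squares(f,x0,loss='soft_l1'); return r.x,f(r.x).reshape(-1,2)
E
python3 - <<'E'
from bench import cams
import numpy as np,pickle
from h import *
C={}
for n in ["scene","side"]:
    r=cams.read_camera(n); C[n]={k:np.array(r[k]) for k in("intrinsics","R","t")}
pickle.dump(C,open("C.pkl","wb"))
S,D=C["scene"],C["side"]
t=.082
obs=[(S,(.06,-.012,t),(185.5,125.5)),(S,(-.06,-.012,t),(217,103)),(S,(-.06,.012,t),(222,108)),(S,(.06,.012,t),(190,131.5)),
(D,(.06,.012,t),(302,155.5)),(D,(.06,-.012,t),(304,151)),(D,(-.06,-.012,t),(341.5,156.2)),
(D,(.165,0,.036),(269.3,161)),(D,(.165,0,.072),(270,151.8)),(S,(.165,0,.036),(160,158.5)),(S,(.165,0,.07),(158,152))]
# sign of y ambiguous: try both
q,r=fit(obs,[.51,-.277,1.3]);print("rod",q,np.degrees(q[2]));print(r.round(1).tolist())
dk=.04
obs=[(S,(-.12,-.1,dk),(233.5,207)),(S,(-.12,.1,dk),(283,264.5)),(S,(.12,-.1,dk),(159,258)) if 0 else (D,(-.12,-.1,dk),(262.7,208.5)),
(D,(-.12,.1,dk),(233,258)),(D,(.12,.1,dk),(144,235)),(D,(.12,-.1,dk),(184,191.5))]
q,r=fit(obs,[.74,.1,.3]);print("tower",q,np.degrees(q[2]));print(r.round(1).tolist())
T=q
def w(L):
    c,s=np.cos(T[2]),np.sin(T[2]);return np.array([T[0]+c*L[0]-s*L[1],T[1]+s*L[0]+c*L[1],L[2]])
for nm,L in [("keeper",(-.078,-.05,.056))]:
    print(nm,w(L),proj(S,[w(L)]),proj(D,[w(L)]))
for x in np.arange(-.03,.05,.01):
    print(x,[proj(D,[w((x,-.05,z))]).round(1).tolist() for z in(.056,.078)])
E
```

```text
rod [ 0.48633084 -0.28369118  0.09987612] 5.722480362352697
[[-0.9, -0.0], [0.5, -0.6], [1.0, -0.7], [0.1, -0.8], [-0.4, -0.4], [-0.9, 0.4], [0.1, 0.5], [0.1, 0.4], [-0.5, -0.3], [0.1, 0.4], [-0.2, -0.0]]
tower [0.69279212 0.08206637 0.01862368] 1.0670581580609562
[[0.3, -0.9], [-1.7, -3.3], [0.5, 0.7], [-0.3, 0.9], [-1.3, 0.3], [-0.3, -0.1]]
keeper [0.61573678 0.03062248 0.056     ] [[231.99352615 225.56648192]] [[241.16126372 211.92002264]]
-0.03 [[[224.2, 208.0]], [[223.7, 201.3]]]
-0.019999999999999997 [[[220.7, 207.2]], [[220.1, 200.5]]]
-0.009999999999999995 [[[217.3, 206.4]], [[216.6, 199.7]]]
6.938893903907228e-18 [[[213.8, 205.7]], [[213.1, 198.9]]]
0.010000000000000009 [[[210.4, 204.9]], [[209.7, 198.1]]]
0.02000000000000001 [[[207.0, 204.1]], [[206.2, 197.3]]]
0.030000000000000013 [[[203.6, 203.3]], [[202.8, 196.6]]]
0.04000000000000001 [[[200.2, 202.5]], [[199.4, 195.8]]]
```

```bash
cat >> h.py <<'E'
from scipy.spatial.transform import Rotation as Ro
def go(s,pos,yaw,flip=None):
    """shift in tool axes and turn about tool x for TCP pos and rod yaw (deg; tool y perpendicular to the rod)"""
    R=Ro.from_euler('xyz',s["tcp_rot"],degrees=True).as_matrix()
    d=R.T@(np.array(pos)-s["tcp_pos"])
    cur=np.degrees(np.arctan2(R[1,1],R[0,1]))
    for k in(90,-90):
        t=-((yaw+k-cur+180)%360-180)
        print("shift",d.round(4),"turn rad",round(np.radians(t),4),"deg",round(t,1),"j6",s["joints"][5].round(1))
    print("tool axes in world (cols)",R.round(3).tolist(),"ycur",cur.round(2))
E
python3 - <<'E'
from bench import status
from h import *
C=pickle.load(open("C.pkl","rb"));S,D=C["scene"],C["side"]
dk=.04
obs=[(S,(-.12,-.1,dk),(233.5,207)),(S,(-.12,.1,dk),(280.4,261.6)),(D,(-.12,-.1,dk),(262.7,208.5)),(D,(-.12,.1,dk),(233,258)),(D,(.12,.1,dk),(144,235)),(D,(.12,-.1,dk),(184,191.5))]
q,r=fit(obs,[.7,.1,.02]);print("tower",q,np.degrees(q[2]));print(r.round(1).tolist())
g=np.array([.4863+.012*np.cos(.0999),-.2837+.012*np.sin(.0999)]);print(g)
go(status.observe(),[*g,.18],5.72)
E
```

```text
tower [0.6935549  0.08068144 0.01865717] 1.0689770087639683
[[-0.2, -1.1], [0.4, -0.6], [0.4, 0.4], [-0.3, 0.4], [-1.3, -0.2], [-0.3, -0.4]]
[ 0.49824017 -0.28250319]
shift [ 0.0513 -0.0844 -0.366 ] turn rad -2.8796 deg -165.0 j6 90.0
shift [ 0.0513 -0.0844 -0.366 ] turn rad 0.262 deg 15.0 j6 90.0
tool axes in world (cols) [[-0.0, 0.354, -0.935], [0.0, -0.935, -0.354], [-1.0, -0.0, 0.0]] ycur -69.27
```

```bash
python3 -m inch '[[[0,-0.01,-0.045],0.03,-1],[[0,-0.02,-0.09],0.06,-1],[[0.01,-0.03,-0.135],0.1,-1],[[0.02,-0.04,-0.18],0.13,-1],[[0.03,-0.05,-0.23],0.16,-1],[[0.04,-0.06,-0.275],0.2,-1],[[0.045,-0.075,-0.32],0.23,-1],[[0.051,-0.084,-0.35],0.262,-1],[[0.051,-0.084,-0.366],0.262,-1],[[0.051,-0.084,-0.366],0.262,-1]]' 80
python3 - <<'E'
from bench import status,cams
from h import *
import cv2
s=status.observe();go(s,[.49824,-.2825,.051],5.72)
r=cams.read_camera("wrist");W={k:np.array(r[k]) for k in("intrinsics","R","t")}
im=r["pixels"][:,:,::-1].copy()
q=(.4863,-.2837,.0999);c,sn=np.cos(q[2]),np.sin(q[2])
for L in [(.06,.012,.082),(.06,-.012,.082),(-.06,.012,.082),(-.06,-.012,.082),(.165,0,.074),(.165,0,.036)]:
    p=proj(W,[[q[0]+c*L[0]-sn*L[1],q[1]+sn*L[0]+c*L[1],L[2]]])[0];print(p.round(1));cv2.circle(im,(int(p[0]),int(p[1])),3,(0,255,255),1)
cv2.imwrite("pics/w1.png",im)
print(s["contact_force"],s["joints"])
E
```

```text
t: 3.0
tcp_pos: [0.4989, -0.283, 0.1803]
tcp_rot: [41.8, 90.0, -132.4]
contact_force: [0.7, -0.3, -0.3]
grip_width: 0.0852
shift [ 0.1293 -0.0005  0.0006] turn rad -3.1399 deg -179.9 j6 144.6
shift [ 0.1293 -0.0005  0.0006] turn rad 0.0016 deg 0.1 j6 144.6
tool axes in world (cols) [[-0.0, 0.101, -0.995], [-0.0, -0.995, -0.101], [-1.0, 0.0, 0.0]] ycur -84.19
[259.8 153.4]
[291.2 153.5]
[261.5 291.5]
[288.9 291.5]
[275.8  -2. ]
[275.7  14.6]
[ 0.7056891  -0.32444557 -0.33933629] [-2.95569922e+01  1.95697371e+01  9.03734156e-02  7.05222651e+01
 -7.16232751e-03  1.44628551e+02]
```

View pics/w1.png

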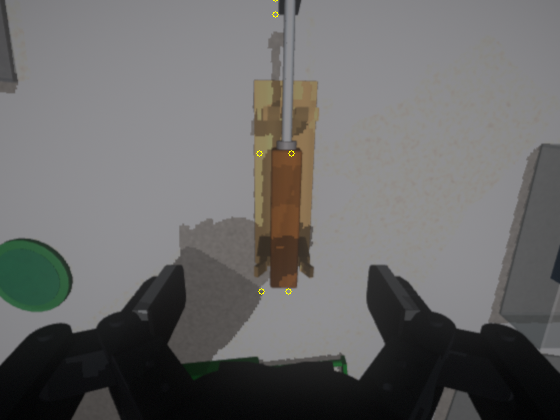

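The wrist view shows the handle (271–301, 149–287) about 10 px right of where the scene/side fit puts it, roughly 8 mm towards −y. I need to settle which is right.

```bash
python3 - <<'E'
from bench import status,cams
from h import *
import cv2
s=status.observe();print(s["tcp_pos"])
for n in["scene","side","wrist"]:
    r=cams.read_camera(n);C={k:np.array(r[k]) for k in("intrinsics","R","t")}
    print(n,[(k,[(round(d["confidence"],2),np.round(d["xyz"],3).tolist()) for d in cams.find_in(k,n)][:2]) for k in("coaster","rod_grip","hook","rest")])
    if n!="wrist":
        R=Ro.from_euler('xyz',s["tcp_rot"],degrees=True).as_matrix()
        im=r["pixels"][:,:,::-1].copy()
        # pad centres open: 13 mm behind TCP-19
        P=[s["tcp_pos"]+R@np.array(v) for v in [(0,0,0),(-.013,.0425,0),(-.013,-.0425,0)]]
        P.append([.4863,-.2837,.082])
        pp=proj(C,P);print(pp.round(1))
        x,y=(pp[:3].mean(0)-[40,38]).astype(int);x=max(x,0);y=max(y,0)
        c=cv2.resize(im[y:y+75,x:x+80],None,fx=8,fy=8,interpolation=cv2.INTER_CUBIC)
        for p in pp: cv2.circle(c,(int((p[0]+.5-x)*8),int((p[1]+.5-y)*8)),4,(0,255,255),1)
        c=np.clip(255*(c/255.)**0.6,0,255).astype('uint8')
        cv2.imwrite(f"pics/g_{n}.png",c)
    else: print(proj(C,[s["tcp_pos"],s["tcp_pos"]-[0,0,.13]]), C["R"].round(3).tolist(),(-C["R"].T@C["t"]).round(4))
E
```

```text
[ 0.49818775 -0.28334901  0.18037115]
scene [('coaster', [(0.63, [0.371, -0.012, 0.004]), (0.17, [0.381, 0.197, 0.006])]), ('rod_grip', [(0.78, [0.263, -0.239, 0.019]), (0.61, [0.51, -0.278, 0.075])]), ('hook', [(0.97, [0.508, -0.281, 0.075]), (0.86, [0.266, -0.237, 0.02])]), ('rest', [(0.76, [0.523, -0.273, 0.008])])]
[[196.4  95.1]
 [185.5  82.5]
 [206.3 101.2]
 [204.  116.3]]
side [('coaster', [(0.76, [0.367, -0.008, 0.007])]), ('rod_grip', [(0.71, [0.258, -0.228, 0.024]), (0.61, [0.504, -0.278, 0.073])]), ('hook', [(0.94, [0.264, -0.227, 0.02]), (0.71, [0.509, -0.273, 0.009])]), ('rest', [(0.79, [0.504, -0.271, 0.005])])]
[[320.5 125.6]
 [323.2 115.6]
 [318.5 127.7]
 [321.5 155.9]]
wrist [('coaster', [(0.67, [0.376, -0.022, 0.01])]), ('rod_grip', [(0.89, [0.523, -0.285, 0.084]), (0.68, [0.27, -0.234, 0.01])]), ('hook', [(0.95, [0.519, -0.286, 0.079]), (0.92, [0.272, -0.23, 0.005])]), ('rest', [(0.73, [0.542, -0.277, 0.008]), (0.58, [0.522, -0.286, 0.081])])]
[[277.0000224  271.6654703 ]
 [276.29260886 201.94302434]] [[0.1, -0.995, 0.001], [-0.95, -0.095, 0.297], [-0.295, -0.031, -0.955]] [ 0.5745 -0.2749  0.3222]
```

View pics/g_scene.png

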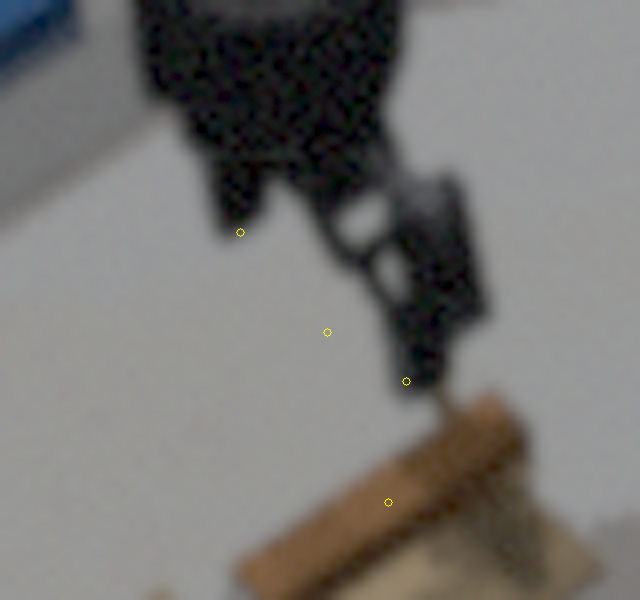

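View pics/g_side.png

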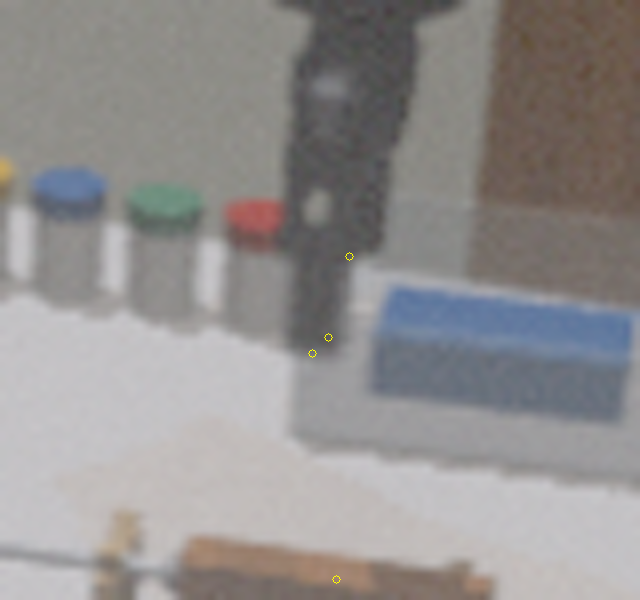

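```bash
python3 -m inch '[[[0.03,0,0],0,-1],[[0.06,0,0],0,-1],[[0.085,0,0],0,-1],[[0.085,0,0],0,-1],[[0.085,0,0],0,-1]]' 80
python3 - <<'E'
from bench import status,cams
from h import *
import cv2
s=status.observe();print(s["tcp_pos"],s["tcp_rot"])
for n in["wrist","scene"]:
    r=cams.read_camera(n);C={k:np.array(r[k]) for k in("intrinsics","R","t")}
    im=r["pixels"][:,:,::-1].copy()
    if n=="scene":
        im=cv2.resize(im[70:160,140:240],None,fx=7,fy=7,interpolation=cv2.INTER_CUBIC)
    cv2.imwrite(f"pics/{n}2.png",np.clip(255*(im/255.)**0.6,0,255).astype('uint8'))
    if n=="wrist":
        R=Ro.from_euler('xyz',s["tcp_rot"],degrees=True).as_matrix()
        q=(.4863,-.2837,.0999);c,sn=np.cos(q[2]),np.sin(q[2])
        print(proj(C,[s["tcp_pos"]]+[[q[0]+c*a-sn*b,q[1]+sn*a+c*b,.082] for a,b in((.06,.012),(.06,-.012),(-.06,.012),(-.06,-.012))]).round(1).tolist())
E
```

```text
t: 4.42
tcp_pos: [0.4989, -0.2831, 0.0962]
tcp_rot: [149.1, 89.9, -25.1]
contact_force: [0.2, 0.2, -0.4]
grip_width: 0.0856
[ 0.49887765 -0.28309208  0.09621745] [149.13941723  89.94719299 -25.13922743]
[[276.5, 271.6], [251.5, 173.9], [298.9, 173.9], [255.8, 365.6], [294.6, 365.6]]
```

View pics/wrist2.png

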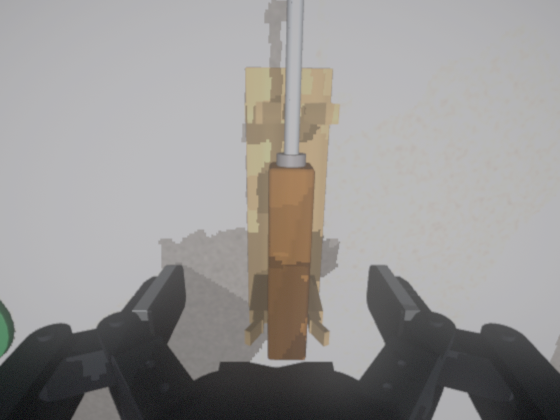

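View pics/scene2.png

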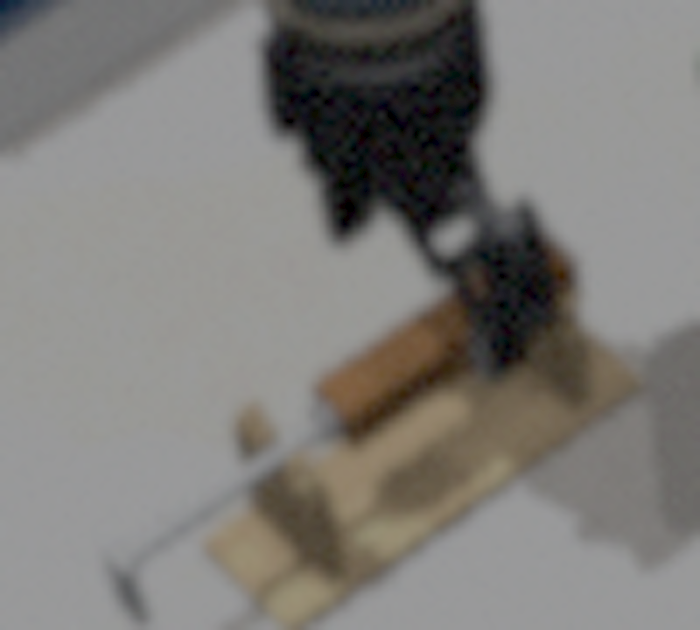

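The handle (268–314 px wide, centre ~289) sits 13 px right of the jaw midline (276.5), so about 7 mm. This direct relative view overrides the fit. I'll shift, descend and check before closing.

```bash
python3 -m inch '[[[0,0.004,-0.002],0,-1],[[0,0.007,-0.004],0,-1],[[0.015,0.007,-0.004],0,-1],[[0.03,0.007,-0.004],0,-1],[[0.045,0.007,-0.004],0,-1],[[0.045,0.007,-0.004],0,-1],[[0.045,0.007,-0.004],0,-1]]' 80
python3 - <<'E'
from bench import status,cams
import cv2
r=cams.read_camera("wrist")
cv2.imwrite("pics/wrist3.png",r["pixels"][:,:,::-1])
print(status.observe()["contact_force"])
E
```

```text
t: 5.4
tcp_pos: [0.5031, -0.2894, 0.0503]
tcp_rot: [-61.4, 90.0, 124.4]
contact_force: [-0.1, 0.4, -0.1]
grip_width: 0.0854
[0.06290094 0.04977685 0.50553023]
```

View pics/wrist3.png

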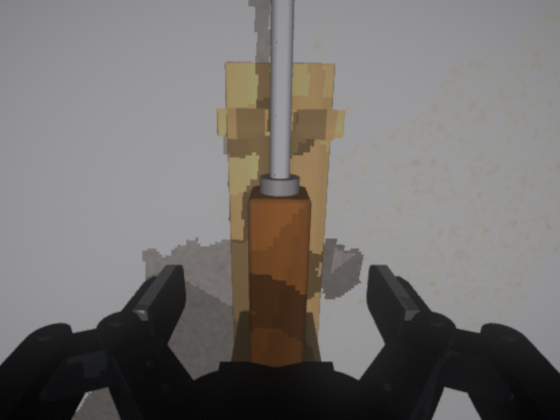

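Handle centred within about 1 mm (249–309 px). Close.

```bash
python3 -m inch '[[[0,0.0005,0],0.005,-0.5],[[0,0.0005,0],0.005,0],[[0,0.0005,0],0.005,0.2],[[0,0.0005,0],0.005,0.4],[[0,0.0005,0],0.005,0.6],[[0,0.0005,0],0.005,1],[[0,0.0005,0],0.005,1],[[0,0.0005,0],0.005,1],[[0,0.0005,0],0.005,1]]' 40
python3 -c "
from bench import status
print(status.observe())"
```

```text
t: 6.58
tcp_pos: [0.5031, -0.2898, 0.0505]
tcp_rot: [-135.8, 90.0, 49.6]
contact_force: [-0.9, 1.3, 6.3]
grip_width: 0.0233
{'t': 6.575, 'joints': array([-2.99507053e+01,  2.55794880e+01, -1.08811899e+01,  5.35372641e+01,
        1.11662015e-02,  1.44613783e+02]), 'joint_velocities': array([ 0.02007901, -0.05968203, -0.03648972,  0.05039695, -0.02803535,
       -0.05462849]), 'effort': array([-7.08458573e-01, -6.19446659e+01,  2.91733557e+01, -8.69225934e-01,
       -3.04778740e-01,  5.30465471e-02]), 'tcp_pos': array([ 0.50314888, -0.28984724,  0.05045392]), 'tcp_rot': array([-135.82896821,   89.98864573,   49.60654388]), 'contact_force': array([-0.88825179,  1.29337613,  6.32711946]), 'moment': array([0.35278328, 0.26968785, 0.01256906]), 'grip_width': 0.023264119718636515}
```

```bash
python3 -m inch '[[[0,0,0],0,1],[[0,0,0],0,1],[[-0.005,0,0],0,1],[[-0.015,0,0],0,1],[[-0.03,0,0],0,1],[[-0.05,0,0],0,1],[[-0.07,0,0],0,1],[[-0.07,0,0],0,1],[[-0.07,0,0],0,1]]' 100
python3 - <<'E'
from bench import status,cams
from h import *
import cv2
s=status.observe();print(s["contact_force"],s["moment"],s["grip_width"])
r=cams.read_camera("side")
cv2.imwrite("pics/side4.png",cv2.resize(r["pixels"][110:210,240:370,::-1],None,fx=6,fy=6,interpolation=cv2.INTER_CUBIC))
go(s,[.405,.0175,.1205],1.07)
E
```

```text
t: 7.7
tcp_pos: [0.5029, -0.2898, 0.12]
tcp_rot: [-45.7, 90.0, 139.7]
contact_force: [0.1, -0.4, -2.2]
grip_width: 0.0227
[ 0.09256606 -0.38119964 -2.16557934] [ 0.0350614  -0.04932701  0.00287868] 0.022653841168743864
shift [-0.0004 -0.3152  0.0684] turn rad -3.0655 deg -175.6 j6 144.6
shift [-0.0004 -0.3152  0.0684] turn rad 0.0761 deg 4.4 j6 144.6
tool axes in world (cols) [[-0.0, 0.095, -0.996], [0.0, -0.996, -0.095], [-1.0, -0.0, 0.0]] ycur -84.57
```

View pics/side4.png

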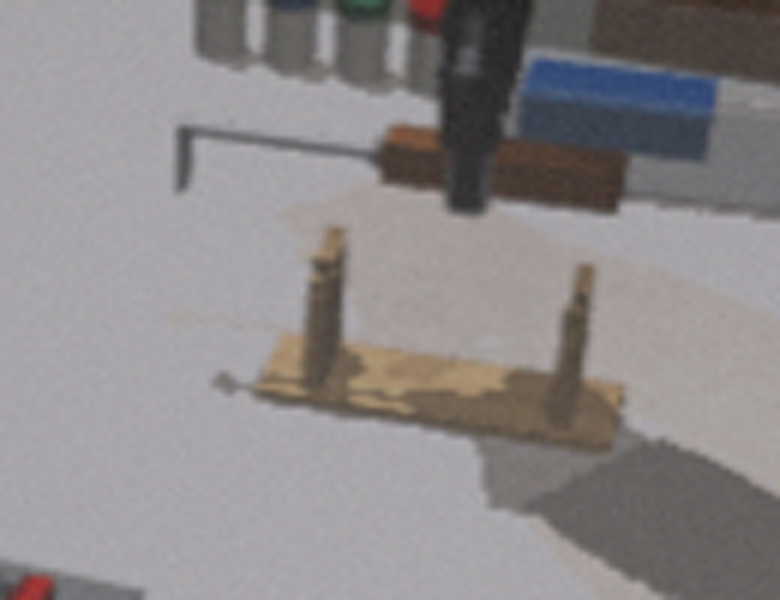

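The rod is clear of both notches and level in the jaws. Carry it to the front of the tower.

```bash
python3 -m inch '[[[0,-0.02,0.02],0.01,1],[[0,-0.06,0.04],0.02,1],[[0,-0.1,0.055],0.03,1],[[0,-0.145,0.068],0.04,1],[[0,-0.19,0.068],0.05,1],[[0,-0.235,0.068],0.06,1],[[0,-0.275,0.068],0.07,1],[[0,-0.3,0.068],0.076,1],[[0,-0.315,0.068],0.076,1],[[0,-0.315,0.068],0.076,1],[[0,-0.315,0.068],0.076,1]]'
python3 - <<'E'
from bench import status,cams
from h import *
import cv2
s=status.observe();print(s["contact_force"],s["moment"],s["tcp_pos"],s["joints"])
for n in["wrist","side","scene"]:
    r=cams.read_camera(n);im=r["pixels"][:,:,::-1]
    print(n,[(k,[(round(d["confidence"],2),np.round(d["xyz"],3).tolist()) for d in cams.find_in(k,n)][:2]) for k in("red_head","red_unit","black_head","hook","tower")])
    if n=="side": im=cv2.resize(im[150:265,130:280],None,fx=5,fy=5,interpolation=cv2.INTER_CUBIC)
    if n=="wrist":pickle.dump({k:np.array(r[k]) for k in("intrinsics","R","t")},open("W.pkl","wb"))
    cv2.imwrite(f"pics/{n}5.png",im)
go(s,s["tcp_pos"],1.07)
E
```

```text
t: 9.12
tcp_pos: [0.4058, 0.0107, 0.1202]
tcp_rot: [-86.5, 89.7, 94.9]
contact_force: [-0.3, -0.7, -1.8]
grip_width: 0.0224
[-0.33470352 -0.73862211 -1.76891427] [-0.00268693 -0.00388211  0.02115396] [0.40580315 0.01069753 0.12016454] [  1.31393556   6.23683181 -27.34985094  56.42966229   0.25948582
 179.89452807]
wrist [('red_head', []), ('red_unit', [(0.22, [0.382, -0.039, 0.01])]), ('black_head', []), ('hook', [(0.85, [0.437, 0.014, 0.154]), (0.58, [0.269, -0.229, 0.018])]), ('tower', [])]
side [('red_head', [(0.45, [0.711, 0.034, 0.066])]), ('red_unit', [(0.85, [0.666, 0.037, 0.054])]), ('black_head', []), ('hook', [(0.92, [0.396, 0.021, 0.14]), (0.81, [0.26, -0.23, 0.022])]), ('tower', [(0.55, [0.371, -0.005, 0.009])])]
scene [('red_head', []), ('red_unit', []), ('black_head', []), ('hook', [(0.84, [0.443, 0.018, 0.141]), (0.71, [0.273, -0.276, 0.013])]), ('tower', [(0.64, [0.738, 0.109, 0.196])])]
shift [0. 0. 0.] turn rad -3.1355 deg -179.7 j6 179.9
shift [0. 0. 0.] turn rad 0.0061 deg 0.3 j6 179.9
tool axes in world (cols) [[-0.0, 0.025, -1.0], [0.005, -1.0, -0.025], [-1.0, -0.005, 0.0]] ycur -88.58
```

View pics/wrist5.png

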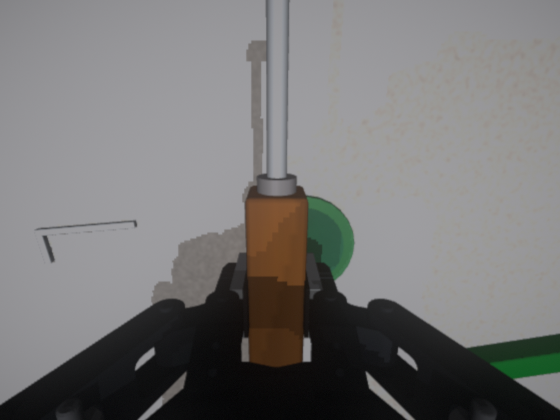

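View pics/side5.png

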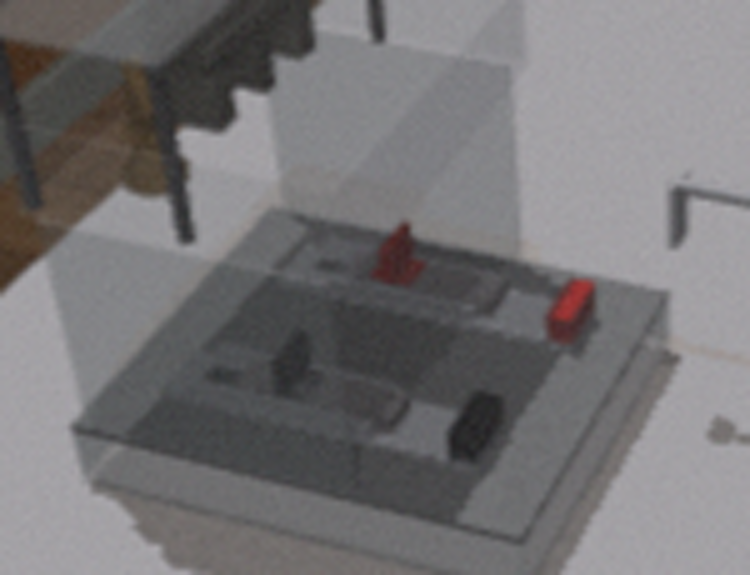

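The last joint is at its limit (179.9°), so I'll use a rod yaw of about 3.5°, which the hook tolerates. To tie the cameras to the tool, I'll compare the hook's seen position with the predicted one.

```bash
python3 - <<'E'
from bench import status
from h import *
import cv2
s=status.observe();R=Ro.from_euler('xyz',s["tcp_rot"],degrees=True).as_matrix()
C=pickle.load(open("C.pkl","rb"))
im={"side":cv2.imread("pics/side5.png"),"scene":cv2.imread("pics/scene5.png")}
# tool: forward = -z ; points: hook bottom centre, rod/plate top centre(z axis), handle front top edge corners
P=[("bot",(-.019+.034,0,-.152)),("axis",(-.019,0,-.152)),("hfT",(-.019-.012,0,-.0467))]
for n in("side","scene"):
    pp=proj(C[n],[s["tcp_pos"]+R@np.array(v) for _,v in P]);print(n,pp.round(1).tolist())
c=im["side"];o=(130,150);
for p in proj(C["side"],[s["tcp_pos"]+R@np.array(v) for _,v in P]): cv2.circle(c,(int((p[0]+.5-o[0])*5),int((p[1]+.5-o[1])*5)),3,(0,255,255),1)
cv2.imwrite("pics/s6.png",c[:350,400:])
c=cv2.resize(im["scene"][140:220,200:300],None,fx=7,fy=7,interpolation=cv2.INTER_CUBIC)
for p in proj(C["scene"],[s["tcp_pos"]+R@np.array(v) for _,v in P]): cv2.circle(c,(int((p[0]+.5-200)*7),int((p[1]+.5-140)*7)),3,(0,255,255),1)
cv2.imwrite("pics/s7.png",c)
E
```

```text
side [[264.2, 198.0], [264.2, 186.7], [306.1, 191.1]]
scene [[246.1, 200.2], [245.6, 193.5], [278.8, 168.3]]
```

View pics/s6.png

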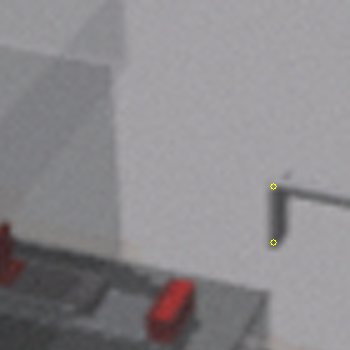

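View pics/s7.png

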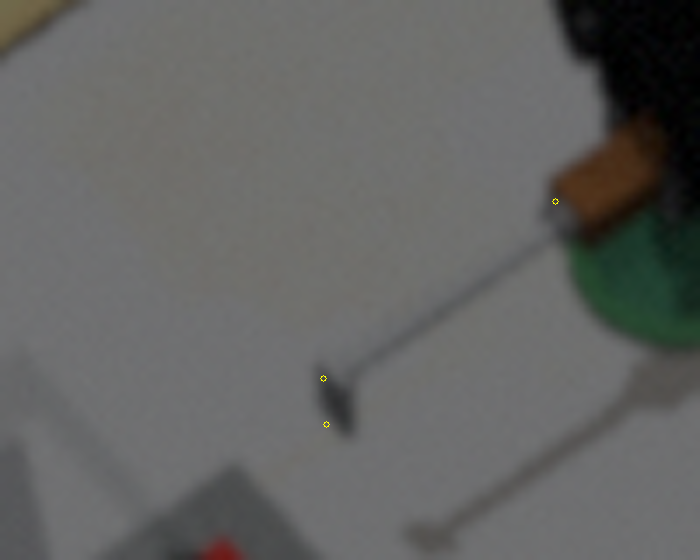

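```bash
python3 - <<'E'
from bench import status,cams
from h import *
import cv2
s=status.observe();r=cams.read_camera("side");C={k:np.array(r[k]) for k in("intrinsics","R","t")}
W=pickle.load(open("W.pkl","rb"));cc=-W["R"].T@W["t"];print(cc-s["tcp_pos"])
p=proj(C,[cc,s["tcp_pos"]]);print(p)
x,y=220,30
c=cv2.resize(r["pixels"][y:y+190,x:x+200,::-1],None,fx=3,fy=3,interpolation=cv2.INTER_CUBIC)
for q in p: cv2.circle(c,(int((q[0]-x)*3),int((q[1]-y)*3)),4,(0,255,255),1)
cv2.imwrite("pics/s8.png",np.clip(255*(c/255.)**0.5,0,255).astype('uint8'))
go(s,[.42,.0157,.13],3.5)
E
```

```text
[0.07681059 0.00117929 0.14157459]
[[296.1504021  147.13466409]
 [324.14882111 205.59697431]]
shift [-0.0096 -0.0039 -0.0144] turn rad 3.1061 deg 178.0 j6 179.9
shift [-0.0096 -0.0039 -0.0144] turn rad -0.0355 deg -2.0 j6 179.9
tool axes in world (cols) [[-0.0, 0.026, -1.0], [0.005, -1.0, -0.026], [-1.0, -0.005, 0.0]] ycur -88.54
```

View pics/s8.png

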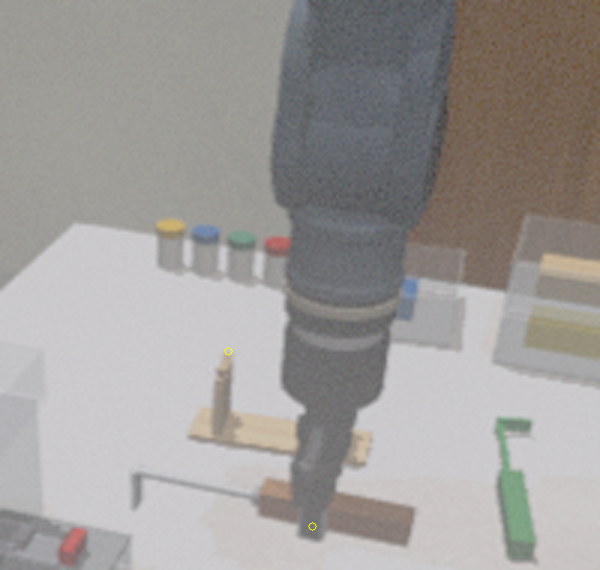

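No physical camera body protrudes (marker at 228,352 is empty space), so there's clearance to the tray. First I'll correct the yaw, off the joint limit.

```bash
python3 -m inch '[[[0,0,0],-0.02,1],[[0,0,-0.005],-0.035,1],[[0,-0.004,-0.014],-0.035,1],[[0,-0.004,-0.014],-0.035,1],[[0,-0.004,-0.014],-0.035,1]]'
python3 - <<'E'
from bench import status
from h import *
s=status.observe();print(s["joints"][[0,5]])
go(s,[.55,.0157,.106],3.5)
E
```

```text
t: 10.7
tcp_pos: [0.4195, 0.0159, 0.1202]
tcp_rot: [-84.7, 89.7, 98.8]
contact_force: [-0.2, 0.8, -1.7]
grip_width: 0.0226
[  1.96276755 178.48920581]
shift [ 0.0141  0.0081 -0.1302] turn rad 3.1411 deg 180.0 j6 178.5
shift [ 0.0141  0.0081 -0.1302] turn rad -0.0005 deg -0.0 j6 178.5
tool axes in world (cols) [[-0.001, 0.061, -0.998], [0.005, -0.998, -0.061], [-1.0, -0.005, 0.0]] ycur -86.53
```

```bash
python3 -m inch '[[[0.005,0.001,-0.015],0,1],[[0.014,0.003,-0.035],0,1],[[0.014,0.004,-0.055],0,1],[[0.014,0.005,-0.08],0,1],[[0.014,0.006,-0.105],0,1],[[0.014,0.008,-0.125],0,1],[[0.014,0.009,-0.14],0,1],[[0.014,0.0095,-0.15],0,1],[[0.014,0.0095,-0.156],0,1],[[0.014,0.0095,-0.156],0,1],[[0.014,0.0095,-0.156],0,1]]'
python3 - <<'E'
from bench import status,cams
from h import *
import cv2
s=status.observe();R=Ro.from_euler('xyz',s["tcp_rot"],degrees=True).as_matrix();print(s["contact_force"],s["moment"])
P=[s["tcp_pos"]+R@np.array(v) for v in((.015,0,-.152),(-.019,0,-.152))];print(P)
for n,(x,y,w,h,k) in {"side":(140,150,130,110,6),"scene":(150,170,130,105,6),"wrist":(200,0,160,220,1)}.items():
    r=cams.read_camera(n);C={k2:np.array(r[k2]) for k2 in("intrinsics","R","t")};im=r["pixels"][:,:,::-1]
    print(n,proj(C,P).round(1).tolist())
    if n=="wrist": c=im
    else: c=cv2.resize(im[y:y+h,x:x+w],None,fx=k,fy=k,interpolation=cv2.INTER_CUBIC)
    cv2.imwrite(f"pics/i_{n}.png",np.clip(255*(c/255.)**0.6,0,255).astype('uint8'))
E
```

```text
t: 12.08
tcp_pos: [0.5754, 0.0158, 0.1064]
tcp_rot: [-87.4, 89.7, 96.1]
contact_force: [0.0, -1.2, -1.1]
grip_width: 0.0226
[ 0.00332047 -1.16455926 -1.09273836] [-0.0098743   0.01980314 -0.01562007]
[array([0.72713892, 0.02503661, 0.09133274]), array([0.72715638, 0.02487366, 0.12533235])]
side [[202.5, 190.6], [201.2, 179.6]]
scene [[192.7, 242.4], [190.9, 236.5]]
wrist [[276.9, -79.3], [277.5, -145.0]]
```

View pics/i_side.png

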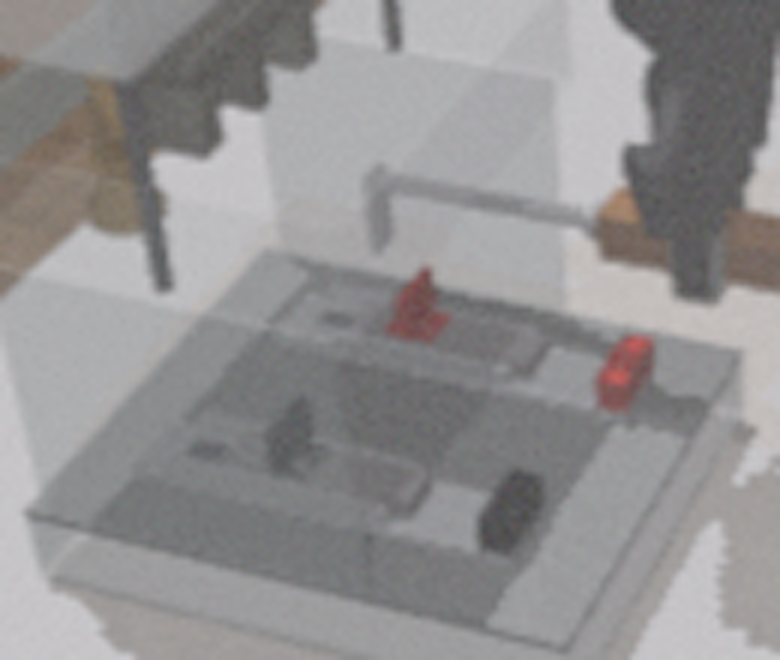

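View pics/i_scene.png

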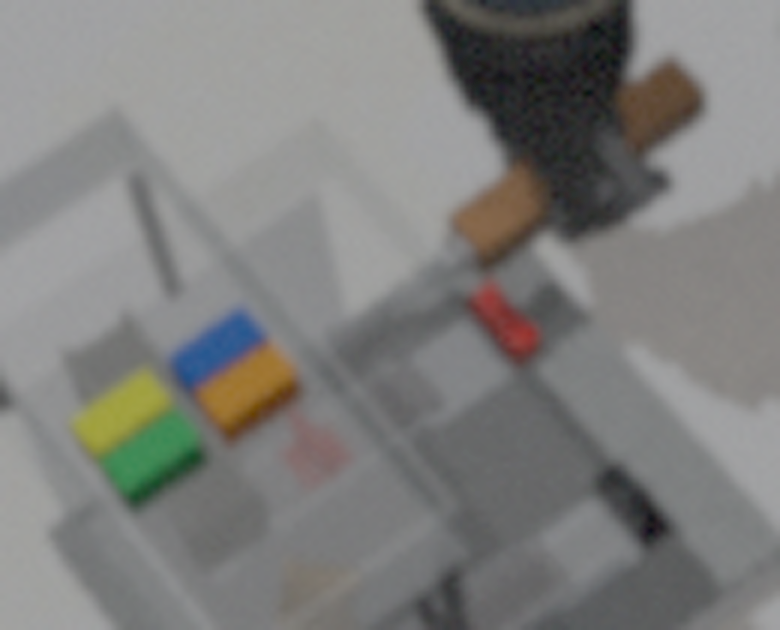

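View pics/i_wrist.png

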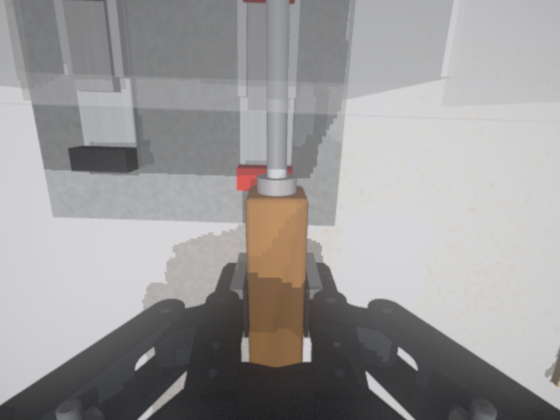

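The wrist view shows the red rail centred at column ~268 and the tab top at (245–294, row 0), with the rod at 277. So the hook needs about 4 mm towards +y. The side view agrees (hook (203,191), about 16 mm behind the tab). Shift, then lower behind the tab.

```bash
python3 -m inch '[[[0,-0.002,0],0,1],[[0,-0.004,0],0,1],[[0.008,-0.004,0],0,1],[[0.016,-0.004,0],0,1],[[0.024,-0.004,0],0,1],[[0.029,-0.004,0],0,1],[[0.032,-0.004,0],0,1],[[0.032,-0.004,0],0,1],[[0.032,-0.004,0],0,1]]'
python3 - <<'E'
from bench import status,cams
from h import *
import cv2
s=status.observe();print(s["contact_force"],s["moment"],s["tcp_pos"])
for n,(x,y,w,h,k) in {"side":(170,170,100,70,8)}.items():
    r=cams.read_camera(n);im=r["pixels"][:,:,::-1]
    c=cv2.resize(im[y:y+h,x:x+w],None,fx=k,fy=k,interpolation=cv2.INTER_CUBIC)
    cv2.imwrite(f"pics/j_{n}.png",np.clip(255*(c/255.)**0.6,0,255).astype('uint8'))
go(s,s["tcp_pos"]+[-.05,-.00093,0],3.5)
E
```

```text
t: 13.35
tcp_pos: [0.5759, 0.0199, 0.0746]
tcp_rot: [-96.8, 89.7, 86.6]
contact_force: [0.0, 0.2, -1.2]
grip_width: 0.0226
[ 0.02869011  0.22315225 -1.19426461] [0.04912029 0.04937092 0.00302562] [0.5758628  0.01992028 0.07458185]
shift [-0.     -0.0021  0.05  ] turn rad 3.141 deg 180.0 j6 178.4
shift [-0.     -0.0021  0.05  ] turn rad -0.0006 deg -0.0 j6 178.4
tool axes in world (cols) [[0.0, 0.06, -0.998], [0.005, -0.998, -0.06], [-1.0, -0.005, -0.001]] ycur -86.54
```

View pics/j_side.png

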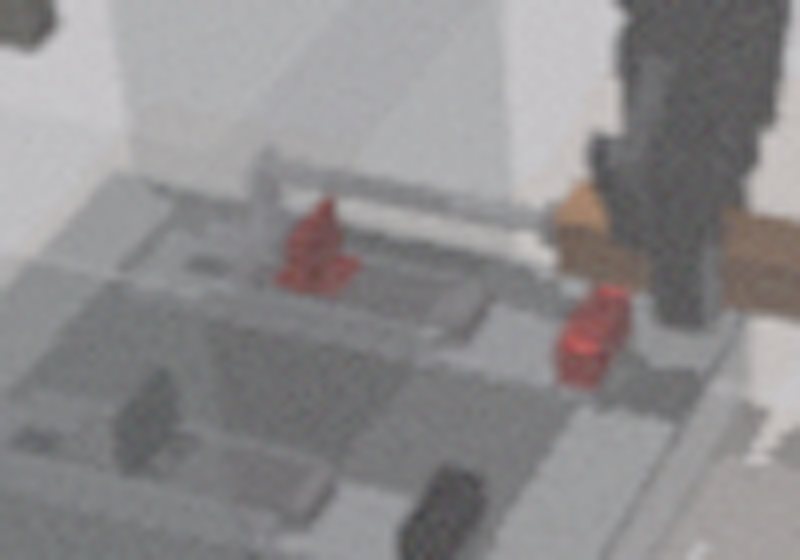

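The hook plate hangs behind the red tab (crop 265,160–235; tab 290–345), with no contact force. Pull the safe first stretch (at least 17 mm remains to the stop after contact).

```bash
python3 -m inch '[[[0,0,0.002],0,1],[[0,0,0.004],0,1],[[0,0,0.005],0,1],[[0,0,0.006],0,1],[[0,0,0.007],0,1],[[0,0,0.008],0,1],[[0,0,0.009],0,1],[[0,0,0.01],0,1],[[0,0,0.011],0,1],[[0,0,0.012],0,1]]'
python3 -c "
from bench import status
s=status.observe();print(s['contact_force'],s['moment'],s['tcp_pos'])"
```

```text
t: 14.65
tcp_pos: [0.5645, 0.0193, 0.0745]
tcp_rot: [-108.2, 89.7, 75.3]
contact_force: [3.9, -0.3, -3.9]
grip_width: 0.0223
[ 3.92490817 -0.26337471 -3.85150729] [ 0.09182404 -0.65796313  0.03073492] [0.56446096 0.01929468 0.07449605]
```

```bash
python3 -m inch '[[[0,0,0.001],0,1],[[0,0,0.002],0,1],[[0,0,0.003],0,1],[[0,0,0.004],0,1],[[0,0,0.005],0,1],[[0,0,0.006],0,1],[[0,0,0.007],0,1]]'
python3 -c "
from bench import status
s=status.observe();print(s['contact_force'],s['moment'],s['tcp_pos'])"
```

```text
t: 15.52
tcp_pos: [0.5567, 0.0188, 0.0743]
tcp_rot: [-92.2, 89.7, 91.3]
contact_force: [4.1, 2.4, -2.8]
grip_width: 0.0228
[ 4.11357916  2.43230886 -2.80366206] [ 0.26081958 -0.74795743  0.12877794] [0.55666568 0.01884453 0.07434107]
```

```bash
python3 -m inch '[[[0,-0.0001,0.001],0,1],[[0,-0.0001,0.002],0,1],[[0,-0.0001,0.003],0,1],[[0,-0.0001,0.004],0,1]]'
```

```text
t: 16.02
tcp_pos: [0.5527, 0.0187, 0.0743]
tcp_rot: [-92.0, 89.7, 91.5]
contact_force: [3.9, 1.8, -3.3]
grip_width: 0.0227
```

```bash
python3 - <<'E'
from bench import status,cams
import numpy as np,cv2
s=status.observe();print(s['contact_force'],s['moment'],s['tcp_pos'])
x,y,w,h,k=170,170,100,70,8
im=cams.read_camera("side")["pixels"][:,:,::-1]
c=cv2.resize(im[y:y+h,x:x+w],None,fx=k,fy=k,interpolation=cv2.INTER_CUBIC)
cv2.imwrite("pics/k1.png",np.clip(255*(c/255.)**0.6,0,255).astype('uint8'))
E
```

```text
[ 3.85432632  1.83748132 -3.27333718] [ 0.36507891 -0.74418339  0.19027995] [0.55267081 0.01868719 0.074333  ]
```

View pics/k1.png

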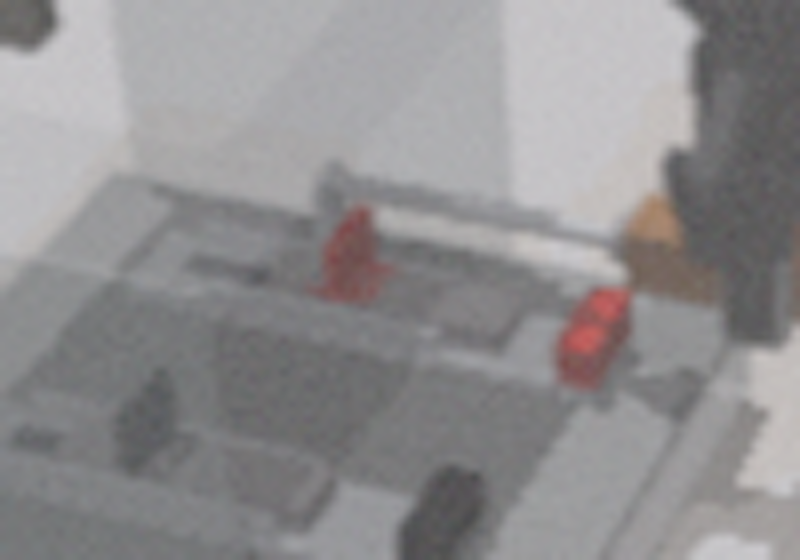

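The tab moved about 12 mm with steady 4 N drag and the hook seated. Continue in short pulls.

```bash
python3 -m inch '[[[0,-0.0001,0.001],0,1],[[0,-0.0001,0.002],0,1],[[0,-0.0001,0.003],0,1],[[0,-0.0002,0.004],0,1]]'
```

```text
t: 16.58
tcp_pos: [0.5486, 0.0186, 0.0743]
tcp_rot: [-91.2, 89.7, 92.3]
contact_force: [3.8, 1.3, -2.5]
grip_width: 0.0228
```

```bash
python3 - <<'E'
from bench import status
s=status.observe();print(s['contact_force'],s['tcp_pos'])
E
```

```text
[ 3.780701    1.33211723 -2.52925322] [0.54861216 0.01858528 0.07432863]
```

```bash
python3 -m inch '[[[0,-0.0001,0.001],0,1],[[0,-0.0001,0.002],0,1],[[0,-0.0001,0.003],0,1],[[0,-0.0002,0.004],0,1]]'
```

```text
t: 17.08
tcp_pos: [0.5446, 0.0185, 0.0743]
tcp_rot: [-91.9, 89.7, 91.6]
contact_force: [3.5, 0.3, -2.7]
grip_width: 0.0227
```

```bash
python3 -m inch '[[[0,-0.0001,0.001],0,1],[[0,-0.0001,0.002],0,1],[[0,-0.0001,0.003],0,1],[[0,-0.0002,0.004],0,1]]'
```

```text
t: 17.58
tcp_pos: [0.5406, 0.0185, 0.0743]
tcp_rot: [-92.1, 89.7, 91.4]
contact_force: [3.7, 1.0, -2.4]
grip_width: 0.0228
```

```bash
python3 -m inch '[[[0,-0.0001,0.001],0,1],[[0,-0.0001,0.002],0,1],[[0,-0.0001,0.003],0,1],[[0,-0.0002,0.004],0,1]]'
```

```text
t: 18.08
tcp_pos: [0.5368, 0.0185, 0.0744]
tcp_rot: [-96.4, 89.7, 87.1]
contact_force: [7.2, 1.1, -3.8]
grip_width: 0.0225
```

Entering the stiff stretch (7.2 N). Smaller steps now.

```bash
python3 -m inch '[[[0,0,0.0005],0,1],[[0,0,0.001],0,1],[[0,-0.0001,0.0015],0,1],[[0,-0.0001,0.002],0,1]]'
```

```text
t: 18.58
tcp_pos: [0.5363, 0.0185, 0.0746]
tcp_rot: [-122.7, 89.7, 60.8]
contact_force: [10.8, 0.8, -5.1]
grip_width: 0.0225
```

```bash
python3 -m inch '[[[0,0,0.0005],0,1],[[0,0,0.001],0,1],[[0,0,0.001],0,1]]'
```

```text
t: 18.95
tcp_pos: [0.5352, 0.0185, 0.0746]
tcp_rot: [-121.4, 89.7, 62.1]
contact_force: [9.6, 0.8, -5.7]
grip_width: 0.0228
```

```bash
python3 -m inch '[[[0,0,0.0005],0,1],[[0,0,0.001],0,1],[[0,0,0.0015],0,1],[[0,-0.0001,0.002],0,1]]'
```

```text
t: 19.45
tcp_pos: [0.5333, 0.0184, 0.0746]
tcp_rot: [-122.8, 89.7, 60.7]
contact_force: [9.9, 0.5, -5.0]
grip_width: 0.0225
```

```bash
python3 -m inch '[[[0,0,0.0005],0,1],[[0,0,0.001],0,1],[[0,0,0.0015],0,1]]'
```

```text
t: 19.82
tcp_pos: [0.5319, 0.0184, 0.0746]
tcp_rot: [-123.3, 89.7, 60.2]
contact_force: [10.2, 0.4, -5.6]
grip_width: 0.0227
```

```bash
python3 -m inch '[[[0,0,0.0005],0,1],[[0,0,0.001],0,1]]'
```

```text
t: 20.08
tcp_pos: [0.5308, 0.0183, 0.0746]
tcp_rot: [-122.3, 89.7, 61.2]
contact_force: [10.4, 0.7, -5.9]
grip_width: 0.0226
```

```bash
python3 -m inch '[[[0,0,0.0003],0,1],[[0,0,0.0005],0,1]]'
```

```text
t: 20.32
tcp_pos: [0.5308, 0.0183, 0.0747]
tcp_rot: [-128.8, 89.6, 54.7]
contact_force: [12.3, 0.7, -6.0]
grip_width: 0.0225
```

Movement has stopped (0.5308 both times) and the force is rising: this is the stop. Bring the pull up to about 15 N and hold.

```bash
python3 -m inch '[[[0,0,0.0003],0,1],[[0,0,0.0005],0,1],[[0,0,0.0005],0,1]]'
```

```text
t: 20.7
tcp_pos: [0.5308, 0.0183, 0.0748]
tcp_rot: [-134.3, 89.6, 49.2]
contact_force: [13.1, 1.5, -6.9]
grip_width: 0.0226
```

```bash
python3 -m inch '[[[0,0,0.0004],0,1],[[0,0,0.0008],0,1],[[0,0,0.0008],0,1]]'
```

```text
t: 21.08
tcp_pos: [0.5308, 0.0183, 0.0749]
tcp_rot: [-141.7, 89.6, 41.8]
contact_force: [16.1, 1.8, -9.2]
grip_width: 0.0225
```

```bash
python3 -m inch '[[[0,0,-0.0001],0,1],[[0,0,-0.0001],0,1],[[0,0,-0.0001],0,1],[[0,0,-0.0001],0,1],[[0,0,-0.0001],0,1],[[0,0,-0.0001],0,1]]'
```

```text
t: 21.82
tcp_pos: [0.5308, 0.0183, 0.0749]
tcp_rot: [-140.2, 89.6, 43.3]
contact_force: [15.6, 1.6, -8.7]
grip_width: 0.0225
```

```bash
python3 - <<'E'
from bench import status,cams
from h import *
import cv2
s=status.observe();print(s['contact_force'],s['tcp_pos'])
for n,(x,y,w,h,k) in {"side":(170,170,100,70,8),"wrist":(0,0,560,420,1)}.items():
    im=cams.read_camera(n)["pixels"][:,:,::-1]
    c=cv2.resize(im[y:y+h,x:x+w],None,fx=k,fy=k,interpolation=cv2.INTER_CUBIC)
    cv2.imwrite(f"pics/l_{n}.png",np.clip(255*(c/255.)**0.6,0,255).astype('uint8'))
s=status.observe();print(s['contact_force'],s['tcp_pos'])
E
```

```text
[15.55038073  1.61102311 -8.73630381] [0.53075021 0.01831495 0.07487236]
[15.98522853  0.70355832 -8.61108434] [0.53077796 0.01831185 0.07489493]
```

View pics/l_side.png

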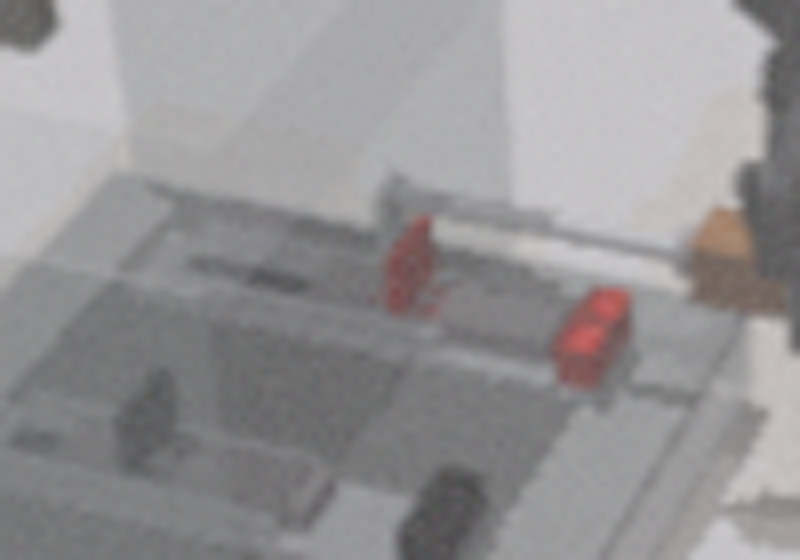

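View pics/l_wrist.png

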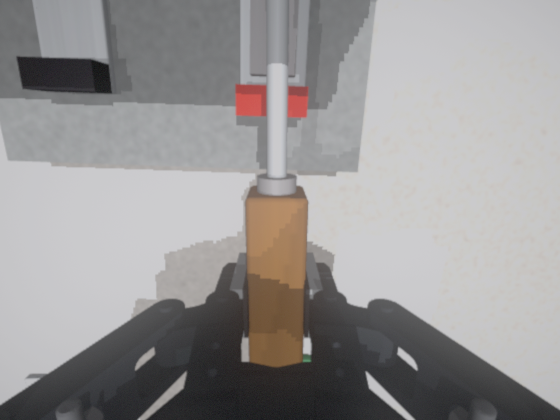

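Bolt nose is in the keeper (side crop 560–600, 340) and about 15.5 N was held for over 0.5 s. Release forward, lift above the tab, and look.

```bash
python3 -m inch '[[[0,0,-0.001],0,1],[[0,0,-0.003],0,1],[[0,0,-0.006],0,1],[[0,0,-0.009],0,1],[[0,0,-0.011],0,1],[[0,0,-0.011],0,1],[[-0.006,0,-0.011],0,1],[[-0.014,0,-0.011],0,1],[[-0.022,0,-0.011],0,1],[[-0.03,0,-0.011],0,1],[[-0.035,0,-0.011],0,1],[[-0.035,0,-0.011],0,1]]'
python3 - <<'E'
from bench import status,cams
from h import *
import cv2
s=status.observe();print(s['contact_force'],s['tcp_pos'])
for n,(x,y,w,h,k) in {"side":(170,150,110,85,7)}.items():
    im=cams.read_camera(n)["pixels"][:,:,::-1]
    c=cv2.resize(im[y:y+h,x:x+w],None,fx=k,fy=k,interpolation=cv2.INTER_CUBIC)
    cv2.imwrite(f"pics/m_{n}.png",np.clip(255*(c/255.)**0.6,0,255).astype('uint8'))
go(s,[.42,.0157,.12],5.43)
E
```

```text
t: 23.42
tcp_pos: [0.5388, 0.0186, 0.1098]
tcp_rot: [-101.0, 89.7, 82.5]
contact_force: [-0.0, -0.8, -1.5]
grip_width: 0.0227
[-0.00203985 -0.76657838 -1.50203311] [0.53876549 0.01859951 0.10979087]
shift [-0.0103 -0.0043  0.1187] turn rad 3.1072 deg 178.0 j6 178.4
shift [-0.0103 -0.0043  0.1187] turn rad -0.0343 deg -2.0 j6 178.4
tool axes in world (cols) [[0.001, 0.06, -0.998], [0.005, -0.998, -0.06], [-1.0, -0.005, -0.001]] ycur -86.54
```

View pics/m_side.png

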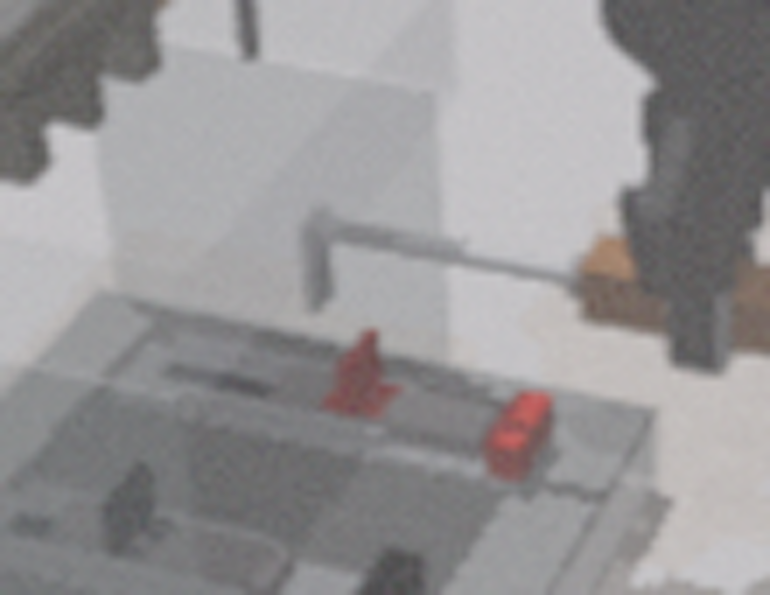

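Hook clear above; bolt stays in its keeper. Withdraw, then carry back over the rest.

```bash
python3 -m inch '[[[0,0,0.012],0,1],[[0,-0.001,0.032],0,1],[[-0.005,-0.002,0.055],0,1],[[-0.01,-0.003,0.08],-0.01,1],[[-0.01,-0.004,0.1],-0.02,1],[[-0.01,-0.004,0.118],-0.034,1],[[-0.01,-0.004,0.118],-0.034,1],[[-0.01,-0.004,0.118],-0.034,1]]'
python3 - <<'E'
from bench import status
from h import *
s=status.observe();print(s['contact_force'],s['tcp_pos'])
go(s,[.5031,-.2898,.1205],5.43)
E
```

```text
t: 24.48
tcp_pos: [0.4211, 0.0154, 0.1195]
tcp_rot: [-105.3, 89.7, 80.1]
contact_force: [0.5, 0.0, -1.7]
grip_width: 0.0228
[ 0.49021253  0.00975195 -1.70283747] [0.42109865 0.01539821 0.11949356]
shift [-0.0024  0.3116 -0.0529] turn rad 3.1411 deg 180.0 j6 176.5
shift [-0.0024  0.3116 -0.0529] turn rad -0.0005 deg -0.0 j6 176.5
tool axes in world (cols) [[0.001, 0.094, -0.996], [0.005, -0.996, -0.094], [-1.0, -0.005, -0.001]] ycur -84.6
```

```bash
python3 -m inch '[[[-0.002,0.02,0],0,1],[[-0.002,0.06,0],0,1],[[-0.002,0.105,0],0,1],[[-0.002,0.15,-0.01],0,1],[[-0.002,0.195,-0.02],0,1],[[-0.002,0.235,-0.035],0,1],[[-0.002,0.27,-0.045],0,1],[[-0.002,0.295,-0.053],0,1],[[-0.002,0.3115,-0.053],0,1],[[-0.002,0.3115,-0.053],0,1],[[-0.002,0.3115,-0.053],0,1],[[-0.002,0.3115,-0.053],0,1]]'
python3 - <<'E'
from bench import status,cams
from h import *
import cv2
s=status.observe();print(s['contact_force'],s['tcp_pos'])
r=cams.read_camera("side")
c=cv2.resize(r["pixels"][110:210,240:370,::-1],None,fx=6,fy=6,interpolation=cv2.INTER_CUBIC)
cv2.imwrite("pics/n_side.png",np.clip(255*(c/255.)**0.6,0,255).astype('uint8'))
cv2.imwrite("pics/n_wrist.png",cams.read_camera("wrist")["pixels"][:,:,::-1])
go(s,[.5031,-.2898,.0505],5.43)
E
```

```text
t: 25.98
tcp_pos: [0.5024, -0.2888, 0.12]
tcp_rot: [-92.9, 89.7, 92.5]
contact_force: [0.3, -0.7, -2.2]
grip_width: 0.0226
[ 0.28132881 -0.73122314 -2.20855233] [ 0.50241963 -0.28883134  0.12003287]
shift [ 0.0695  0.0014 -0.0006] turn rad -3.1411 deg -180.0 j6 144.5
shift [ 0.0695  0.0014 -0.0006] turn rad 0.0005 deg 0.0 j6 144.5
tool axes in world (cols) [[-0.0, 0.095, -0.995], [0.005, -0.995, -0.095], [-1.0, -0.005, -0.0]] ycur -84.54
```

View pics/n_side.png

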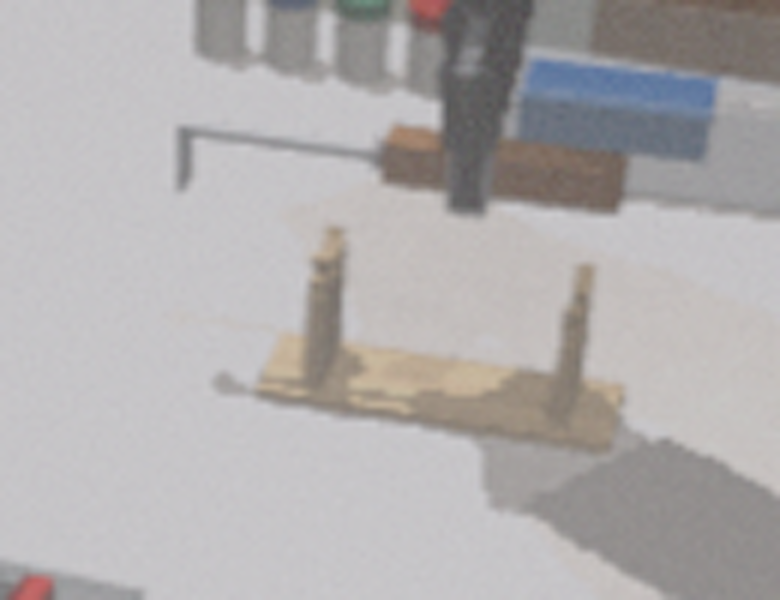

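View pics/n_wrist.png

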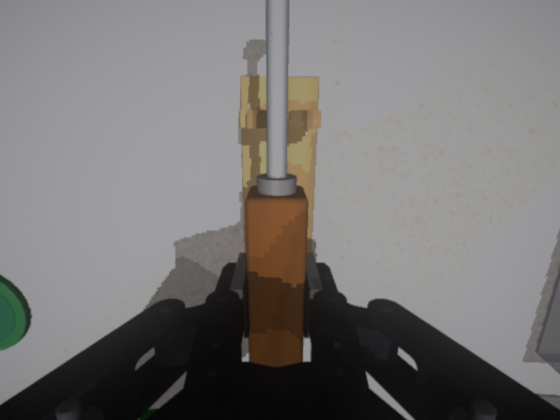

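Matches the post-lift view (hook at 182,130–188). Lower to the recorded grasp pose, slowing at the end.

```bash
python3 -m inch '[[[0.005,0.0014,-0.0006],0,1],[[0.015,0.0014,-0.0006],0,1],[[0.028,0.0014,-0.0006],0,1],[[0.04,0.0014,-0.0006],0,1],[[0.05,0.0014,-0.0006],0,1],[[0.057,0.0014,-0.0006],0,1],[[0.062,0.0014,-0.0006],0,1],[[0.064,0.0014,-0.0006],0,1],[[0.065,0.0014,-0.0006],0,1],[[0.066,0.0014,-0.0006],0,1],[[0.067,0.0014,-0.0006],0,1]]'
python3 -c "
from bench import status
s=status.observe();print(s['contact_force'],s['moment'],s['tcp_pos'])"
```

```text
t: 27.45
tcp_pos: [0.5034, -0.2908, 0.053]
tcp_rot: [-97.7, 89.7, 87.7]
contact_force: [0.4, 0.3, -2.5]
grip_width: 0.0229
[ 0.37902879  0.31063125 -2.50668121] [ 0.02477954 -0.00062476 -0.030183  ] [ 0.50344696 -0.29079124  0.05299824]
```

```bash
python3 -m inch '[[[0,-0.0008,0],0,1],[[0.0005,-0.0008,0],0,1],[[0.001,-0.0008,0],0,1],[[0.0015,-0.0008,0],0,1],[[0.002,-0.0008,0],0,1],[[0.002,-0.0008,0],0,1]]'
python3 -c "
from bench import status
s=status.observe();print(s['contact_force'],s['moment'],s['tcp_pos'])"
```

```text
t: 28.2
tcp_pos: [0.5032, -0.2899, 0.0508]
tcp_rot: [-92.5, 89.7, 92.9]
contact_force: [0.5, 0.2, -0.7]
grip_width: 0.0223
[ 0.51391828  0.24765513 -0.72062219] [ 0.02191373  0.02883614 -0.04117142] [ 0.50323543 -0.28989399  0.05078666]
```

Contact beginning (weight coming off). A last 0.5 mm, then check.

```bash
python3 -m inch '[[[0.0003,0,0],0,1],[[0.0005,0,0],0,1],[[0.0005,0,0],0,1]]'
python3 - <<'E'
from bench import status,cams
import cv2,numpy as np
s=status.observe();print(s['contact_force'],s['moment'],s['tcp_pos'])
r=cams.read_camera("side")
c=cv2.resize(r["pixels"][130:200,250:360,::-1],None,fx=7,fy=7,interpolation=cv2.INTER_CUBIC)
cv2.imwrite("pics/o_side.png",np.clip(255*(c/255.)**0.6,0,255).astype('uint8'))
cv2.imwrite("pics/o_wrist.png",cams.read_camera("wrist")["pixels"][:,:,::-1])
E
```

```text
t: 28.58
tcp_pos: [0.5033, -0.2899, 0.0507]
tcp_rot: [-96.3, 89.7, 89.1]
contact_force: [-0.9, 0.6, 3.9]
grip_width: 0.0224
[-0.89210613  0.64750666  3.88439553] [ 0.09594226  0.30397535 -0.02835602] [ 0.50327553 -0.28992465  0.050653  ]
```

View pics/o_side.png

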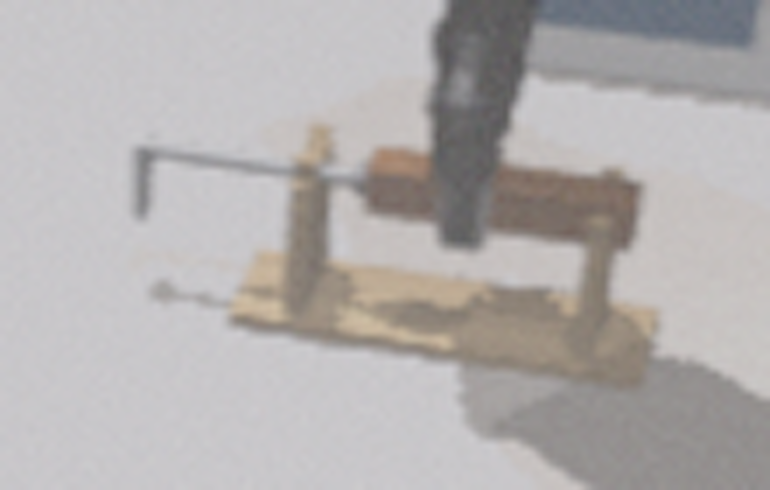

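View pics/o_wrist.png

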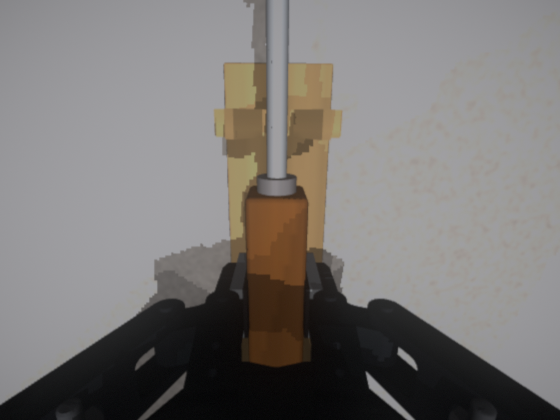

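Seated in both notches, with the rest bearing the weight (+3.9 N). Ease the grip, open, retreat upward.

```bash
python3 -m inch '[[[0,0,0],0,1],[[0,0,0],0,1],[[0,0,0],0,0.4],[[0,0,0],0,0.2],[[0,0,0],0,0],[[0,0,0],0,-0.5],[[0,0,0],0,-1],[[0,0,0],0,-1],[[0,0,0],0,-1],[[0,0,0],0,-1]]' 20
python3 -m inch '[[[-0.005,0,0],0,-1],[[-0.02,0,0],0,-1],[[-0.045,0,0],0,-1],[[-0.08,0,0],0,-1],[[-0.12,0,0],0,-1],[[-0.15,0,0],0,-1],[[-0.15,0,0],0,-1],[[-0.15,0,0],0,-1]]'
python3 - <<'E'
from bench import status,cams
from h import *
import cv2
s=status.observe();print(s['contact_force'],s['tcp_pos'],s["grip_width"])
for n,(x,y,w,h,k) in {"side":(120,130,240,130,3),"scene":(130,80,160,215,3)}.items():
    r=cams.read_camera(n);c=cv2.resize(r["pixels"][y:y+h,x:x+w,::-1],None,fx=k,fy=k,interpolation=cv2.INTER_CUBIC)
    cv2.imwrite(f"pics/p_{n}.png",np.clip(255*(c/255.)**0.6,0,255).astype('uint8'))
    c=r["pixels"][:,:,::-1]
    z=c[135:195,260:360] if n=="side" else c[90:165,145:245]
    cv2.imwrite(f"pics/q_{n}.png",cv2.resize(z,None,fx=7,fy=7,interpolation=cv2.INTER_CUBIC))
E
```

```text
t: 29.92
tcp_pos: [0.5032, -0.2899, 0.0504]
tcp_rot: [-93.5, 89.7, 91.9]
contact_force: [-0.5, 0.8, -0.6]
grip_width: 0.0853
t: 30.92
tcp_pos: [0.5031, -0.2905, 0.2004]
tcp_rot: [-94.0, 89.7, 91.4]
contact_force: [-0.0, -0.4, -0.8]
grip_width: 0.0853
[-0.01174391 -0.39458482 -0.76688145] [ 0.50308704 -0.29049723  0.2004159 ] 0.08532952585696374
```

View pics/p_side.png

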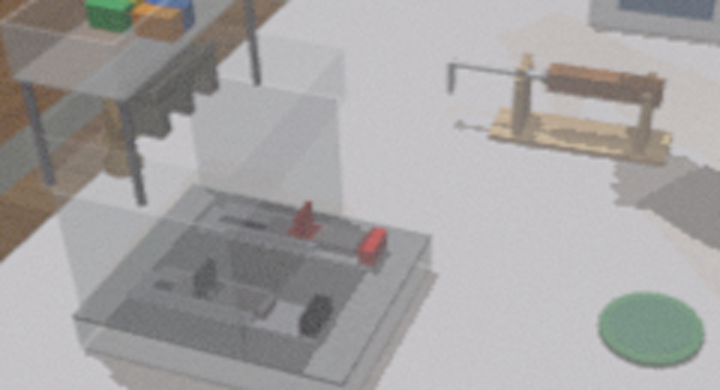

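View pics/q_side.png

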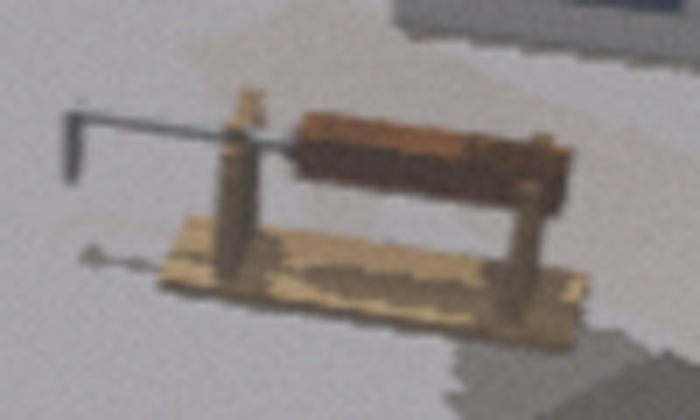

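View pics/q_scene.png

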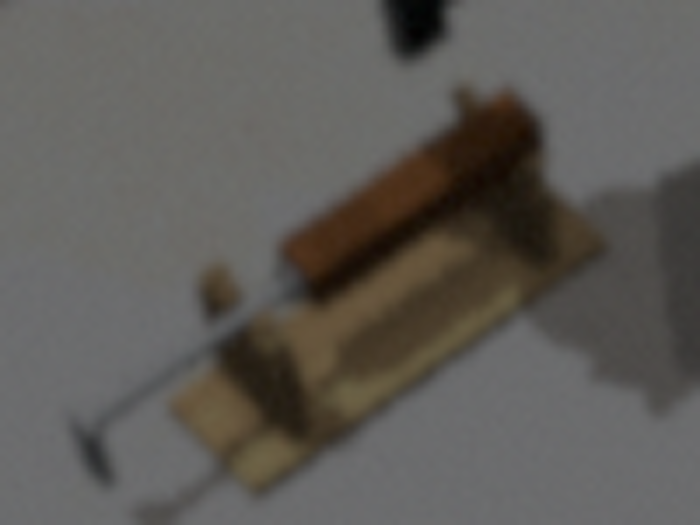

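The rod lies as it did at the start, in both notches. The red bolt is home, the black bolt unmoved, and the arm is clear and still. Handing in.

```bash
python3 -c "
from bench import env
print(env.sign_off())"
```

```text
the job is handed in; nothing more can be done
None
```

The job is done and handed in at about 31 s of robot time. I took the brown-handled rod, hooked the red tab from behind, and drew it to its stop. I held the pull there and laid the rod back in both notches of its rest.

**Pull:** I felt about 4 N of drag, then about 10 N over the last 6 mm. After that the tool stopped moving at x = 0.5308 m. I held about 15.5–16 N for roughly 0.75–1 s, and the highest pull I read was 16.1 N.

**Last checks:**
- The final side picture shows the red bolt's nose in its keeper and the black bolt where it was.
- The rod lies as it did at the start.
- The gripper is open and 15 cm up, touching nothing.

**What disagreed:**
- **Camera offset:** The scene and side cameras put the rod about 8 mm away from where the wrist camera saw it. I went by the wrist view between the fingers and by where the hook itself appeared.
- **Joint limit:** The last joint reached 179.9° of its 180° range in front of the tower. I pulled with the rod about 2.5° askew to the tower, and the tool stayed tilted about 0.3° from then on.
- **Downward force:** Up to about 9 N of downward force showed at the tool during the hold, of which about 2 N is the rod's weight. Taken together with the pull, that is about 18 N, still below 25 N.

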